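# Set the length stop and butt the pipe against it

## Robot

A 6-joint arm with a two-finger parallel gripper is mounted at the origin on a cart in front of the work surface, level with it; the furniture and walls round the work are solid. World frame = base frame: x ahead of the robot, y to its left, z up, the work surface at z = 0. Lengths are in m, angles in rad, forces in N, time in s.
With the tool pointing down it reaches from about 0.375 to 0.9 m from the base axis. Payload 3.1 kg.
Tool frame: the origin (TCP) lies at the very end of the fingers, on their centre line; the grasp point (between the pads) lies 19 mm behind it; z points along the fingers, y is the line along which they close (so a half turn about z gives the same grasp; the last joint's range is limited). The gripper opens to 85 mm and grips with 20 to 120 N. Pads are 22 mm wide; open, the fingers measure 114 mm over their backs; the gripper's body (76 mm by 85 mm) begins 54 mm behind the grasp point. The pads swing forward as they close: fully open they stand 13 mm farther back than shut.
Start: joints at [-1.421, 0.527, 1.433, -0, 1.181, -0.178], TCP at [0.201, -0.592, 0.231] pointing down, gripper open.
Joint ranges: [-3.08, 3.08], [-0.75, 2.2], [0.22, 2.44], [-1.43, 4.57], [0, 2.65], [-2.85, 2.85]. Speed limits (rad/s): [2.79, 2.79, 3.14, 3.14, 3.14, 3.14].

## Interface

Orientations are given as a unit quaternion [x, y, z, w].
In Python, from station import sense, snapshot, camera_params, sign_off gives the robot as it stands.
- The arm moves only by the shell command python3 -m handwheel 'ROWS' [OPENING] [FORCE]. ROWS is JSON, a list that holds one entry, the list of rows, each a list of 4 numbers: the shift along the tool's x, y, z in units of 25 mm (1.0 is 25 mm), then the turn about the tool's z in units of 6 degrees (1.0 is 6 degrees). A call has 1 to 20 rows; each row shifts and turns the commanded pose from where the row before left it, along the tool's axes as they then stand; what a row does not reach is not made up. A row lasts 1/8 s, in which the tool goes at most 62.5 mm and 10.7 degrees, less where a joint would pass 70% of its speed; a pose out of reach is approached as far as the arm can. A call is refused whole if a number of a shift passes 1 or a number of a turn 1, either way. A call with a gripper value outside its range is refused whole. OPENING is the finger opening in mm, from 0 to 85.4, set as the call begins (- or left out, the last holds). The fingers move at their own pace and stop on an object; FORCE is the grip in N (left out, the last holds). Time passes only in rows, so rows that do not move let the fingers close. It gives the time, the measured TCP pose, the force, the opening and the grip force at its end, in the units of the state.
- sense(): the state, without advancing time (a new reading comes with each control period).
- snapshot(name): name is "scene" or "top"; returns (picture, depth): 384x512x3 uint8, red, green, blue; 384x512 float32, m along the optical axis (not along the pixel's ray), 0 where there is no reading.
- camera_params(name): a dict with "mtx" (3x3 intrinsics, pixels), "extrinsics" (4x4, takes a point from camera to world coordinates). Camera axes: x right, y up, looking along -z (the intrinsics and any distortion apply to the point x, -y, -z); pixel columns grow to the right and rows downward; lengths in m; the calibration is good to about 2 mm. A picture is of the moment at which its call begins. camera_params takes no time and is no camera call.
- sign_off(): hands the job in; it is judged then, once.
The state is a dict: "t": time; "q": joint angles; "qd": joint speeds; "tau": joint torques, N m; "tcp_pos": TCP position; "tool_rot": TCP orientation; "force": force on the tool from outside, world axes, zero at the start; "ft_torque": the same for the moment, N m; "finger_gap": opening from 0.0 (shut) to 1.0 (fully open); "gripper_force": force on a finger pad.
Only numpy, scipy, OpenCV 4.12 (cv2) and the standard library are available. Lean on these libraries where they do the work, as an engineer would, in place of code of your own. Each camera call takes 0.05 s, during which the arm holds its last target. There are 200 camera calls.

## Task

Set up the pipe measuring jig using pushes of the fingertips only, without gripping or lifting anything. First push the sliding stop along its rail towards the pipe until its spring plunger rides over the first ridge of the catch and clicks down into the groove between the two ridges, not beyond. Then gently push the piece of pipe that lies in the trough along until its end touches the stop, with the stop left clicked in, and leave the other things where they are.

Things in the scene. Friction and masses are not known exactly. Their poses are not given: they have to be found in the camera images.
- jig: fixed jig: plywood board spanning x -75 to +75, y -200 to +240 mm, 10 mm thick; origin on the bench. +y runs along the rail to the robot's left, +x away from the robot. Steel rail at x = 0 (top 22 mm above the bench; end blocks at y = -186 and +226, no higher). In front, centred at x = -42, an open aluminium trough, 31 mm wide inside, floor 12 and walls 18 mm above the bench.
- stop (a joint): position of the sliding stop along the rail in m, 0 to 0.22, growing towards jig +y (towards the pipe). The plunger's pin is at jig y = -0.135 + joint. Friction of the free slide is about 1.5 N.
- stop_push (a point): centre of the stop's right (-y) face, where it is pushed: flat, 46 mm wide (x), 16 to 42 mm above the bench, 40 mm to the right of the pin; the point is 30 mm above the bench, over the rail. Axes as the jig's. The stop is a grey carriage 60 mm long (y) with a plunger arm behind it (+x).
- stop_face (a point): centre of the stop's left (+y) face over the trough, on the line of the pipe's axis (25.5 mm above the bench), 20 mm to the left of the pin: the pipe's end is to touch this face. The flag that carries it is 50 mm wide, 14 mm thick and reaches from 20 to 46 mm above the bench. Axes as the jig's.
- plunger (a joint): height of the spring plunger in m: 0 fully down (so too on the open rail), about 0.005 to 0.006 on top of a ridge, under 0.001 when clicked into the groove. Its black knob, 18 mm across, stands on the arm behind the stop, 47 mm behind the rail's centre line, top 52 mm above the bench when down. Not to be pulled.
- pin_tip (a point): lower end of the plunger's pin, which has a ball roller 12 mm across; in the line of the arm behind the carriage: jig x = 47 mm. Axes as the jig's.
- catch: fixed steel catch behind the rail, 46 mm (x) by 48 mm (y); its place along the rail differs each time. Two ridges across it at y = -9 and +9 mm, 28 mm above the bench. Origin at its underside, below the groove; axes as the jig's. Climbing a ridge takes a push of 8 to 11 N, either way, also out of the groove; then the force drops away and the pin jumps down by itself.
- groove (a point): bottom of the V groove between the catch's two ridges, 19 mm above the bench: the pin tip is to rest over it. Axes as the jig's. A stop pushed beyond it can be pushed back.
- pipe: loose straight piece of blue pipe, 27 mm across and 150 mm long, lying in the trough along jig y at the trough's left end. Origin in the middle of its length, at its underside; ends at y = -75 and +75 mm. Slides with less than 2 N; weighs about 80 g. To be pushed on its left (+y) end; the part above the trough walls is 18 to 39 mm above the bench.
- level: aluminium spirit level, 25x270x42 mm, lying behind the board. To be left alone.
- cap: small round blue pipe cap, 35 mm across and 26 mm high, on the board behind the rail, near its left end. To be left alone.
- tape_roll: roll of grey tape lying flat, 78 mm across, 24 mm high, off the right end of the board. To be left alone.
- elbow: blue pipe elbow, 57x57x35 mm, off the left end of the board. To be left alone.
- lock: padlock, 62x40x16 mm, on the bench far to the left. To be left alone.
- pen: black and white marker, 134 mm long, 15 mm thick, on the bench to the right. To be left alone.
Not all that is in view belongs to the job. Leave any yellow look-alike of the catch alone.

How it is judged:
By the outcome, as a careful person would: the job done as asked, in the order asked, and still so for the second after the job is handed in, with the robot touching nothing.
It also fails if it takes over 67 s, if anything falls off the work surface, if the arm or the gripper's body presses on something with over 40 N, if the wrist force passes 120 N, or if a joint passes its speed limit or range.

## Working session

There is one attempt and no reset: what is moved stays moved. The work goes in short steps, Python scripts to look and compute and a shell command to move; the robot and the scene stay as the last step left them, time stands still between calls to the robot, and variables do not carry over. Pictures are saved under pics/ and viewed, at most 10 in all, crops included, and the job is handed in when it is done.

```bash
mkdir -p pics; ls
python3 - <<'E'
from station import *
import cv2,numpy as np
s=sense();print(s)
for n in("scene","top"):
    p,d=snapshot(n);cv2.imwrite(f"pics/{n}0.png",cv2.cvtColor(p,cv2.COLOR_RGB2BGR));np.save(f"pics/{n}0.npy",d)
    print(camera_params(n),(d>0).mean())
E
```

```text
pics
{'t': 0.0, 'q': array([-1.42151829e+00,  5.28437121e-01,  1.43391728e+00,  5.81833227e-06,
        1.18140553e+00, -1.78450982e-01]), 'qd': array([ 0.00125798,  0.00065507,  0.0011794 , -0.00148876, -0.00023221,
        0.00126897]), 'tau': array([ 6.81335973e-05, -4.42350197e+01, -1.78022683e+01, -1.94400509e-04,
        8.43798858e-03,  1.15136163e-05]), 'tcp_pos': array([ 0.20113256, -0.59098711,  0.23034671]), 'tool_rot': array([ 9.86603828e-01,  1.63130966e-01,  1.84957665e-05, -1.08348116e-03]), 'force': array([ 3.15526004e-01, -3.87854431e-04, -4.95952070e-01]), 'ft_torque': array([-0.00424125, -0.00837211, -0.02486117]), 'gripper_force': 0.0, 'finger_gap': 0.9970071326802442}
{'mtx': array([[389.49569287,   0.        , 258.22570942],
       [  0.        , 389.49569287, 180.14368027],
       [  0.        ,   0.        ,   1.        ]]), 'extrinsics': array([[-0.84433653,  0.37364955, -0.38403364,  0.04231751],
       [-0.53547922, -0.61373466,  0.58016529,  0.76916605],
       [-0.01891625,  0.69549678,  0.71828017,  0.97717857],
       [ 0.        ,  0.        ,  0.        ,  1.        ]])} 0.9949696858723959
{'mtx': array([[425.15619851,   0.        , 249.12262895],
       [  0.        , 425.15619851, 192.78943337],
       [  0.        ,   0.        ,   1.        ]]), 'extrinsics': array([[ 0.02744767,  0.98862876, -0.14785061,  0.2917    ],
       [-0.99960586,  0.02801757,  0.00177292,  0.02650911],
       [ 0.00589517,  0.14774367,  0.98900812,  1.54404183],
       [ 0.        ,  0.        ,  0.        ,  1.        ]])} 0.9959920247395834
```

View pics/top0.png

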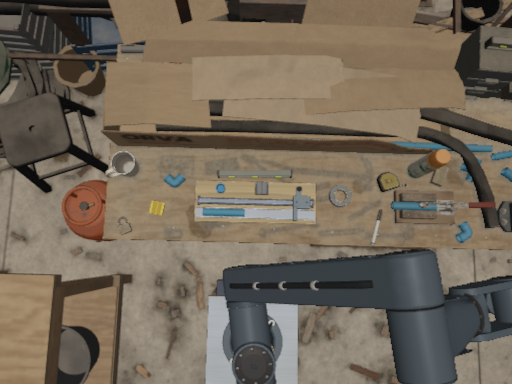

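View pics/scene0.png

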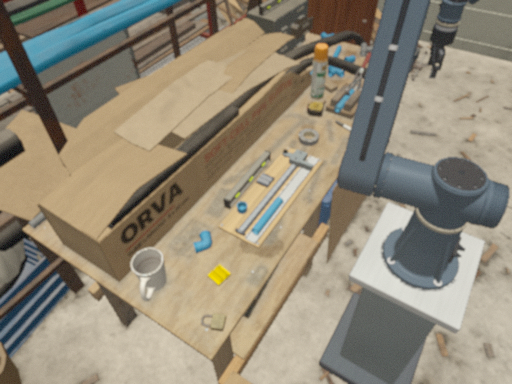

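The top view shows the jig at columns 195–316, rows 181–222. The stop is near (303,200), the grey catch near (262,188), the pipe near (223,212) and the cap near (220,188). I'll enlarge that area in both views.

Run:
```python
import cv2,numpy as np
a=cv2.imread("pics/top0.png")[160:230,185:345];b=cv2.imread("pics/scene0.png")[140:245,215:335]
a=cv2.resize(a,None,fx=5,fy=5,interpolation=cv2.INTER_CUBIC);cv2.imwrite("pics/tc.png",a)
cv2.imwrite("pics/sc.png",cv2.resize(b,None,fx=5,fy=5,interpolation=cv2.INTER_CUBIC))
```

```text
(no output)
```

View pics/tc.png

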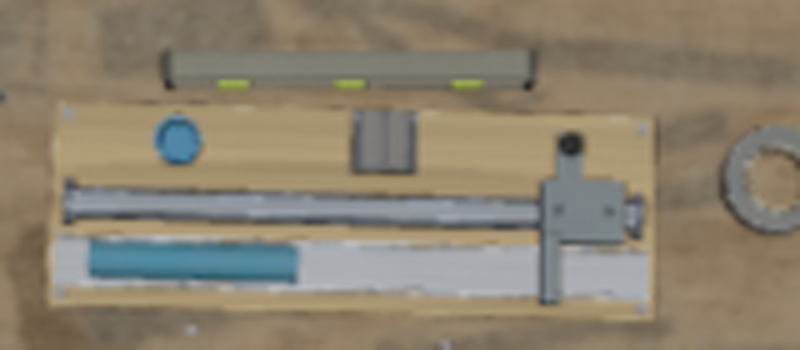

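View pics/sc.png

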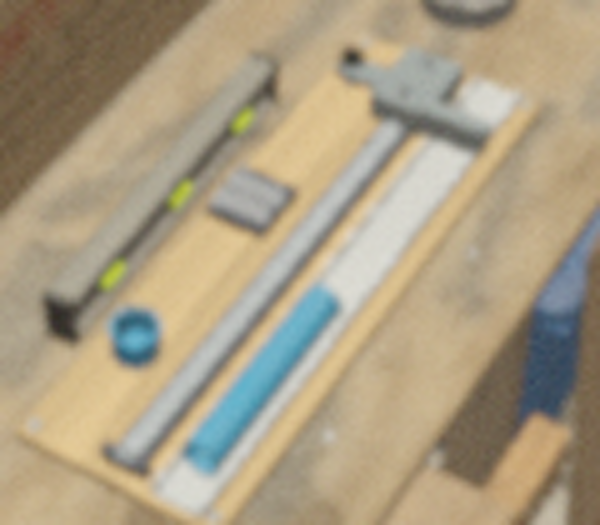

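The crops show the stop near the rail's right end, with its knob at crop (570,145). The catch's groove line is at crop x≈384, and the pipe spans crop x 88–298. Next I'll turn these into positions by casting rays.

```bash
cat > h.py <<'E'
import numpy as np
from station import camera_params
def ray(n,u,v,z):
    c=camera_params(n);K=c["mtx"];E=c["extrinsics"]
    d=E[:3,:3]@np.array([(u-K[0,2])/K[0,0],-(v-K[1,2])/K[1,1],-1.]);o=E[:3,3]
    return o+d*(z-o[2])/d[2]
T=lambda u,v,z:ray("top",(u+.5)/5-.5+185,(v+.5)/5-.5+160,z)
S=lambda u,v,z:ray("scene",(u+.5)/5-.5+215,(v+.5)/5-.5+140,z)
E
python3 - <<'E'
from h import *
np.set_printoptions(precision=4,suppress=True)
c=[T(57,102,.01),T(656,118,.01),T(653,318,.01),T(50,303,.01)]
print(np.array(c),[np.linalg.norm(c[i]-c[i-1])for i in range(4)])
yv=(c[0]+c[3]-c[1]-c[2])[:2];yv/=np.linalg.norm(yv);xv=np.array([yv[1],-yv[0]])
m=sum(c)[:2]/4;org=m-.02*yv
print("yaw",np.degrees(np.arctan2(-yv[0],yv[1])),"org",org)
J=lambda p:np.array([(p[:2]-org)@xv,(p[:2]-org)@yv])
for n,f,u,v,z in [("knob",T,570,145,.052),("knobS",S,352,60,.052),("grooveT",T,384,142,.022),("grooveS",S,250,200,.022),
 ("catL",T,354,140,.024),("catR",T,415,140,.024),("stopR",T,624,210,.042),("stopL",T,541,210,.042),("flagfront",T,549,303,.046),("pipeL",T,88,262,.03),("pipeR",T,298,262,.03),
 ("capT",T,178,138,.036),("boardFL_S",S,20,433,.01),("boardNR_S",S,540,102,.01),("boardNL_S",S,212,522,.01)]:
    p=f(u,v,z);print(n,p,J(p))
E
```

```text
[[ 0.5629  0.2195  0.01  ]
 [ 0.5635 -0.2195  0.01  ]
 [ 0.4167 -0.2179  0.01  ]
 [ 0.4154  0.2178  0.01  ]] [np.float64(0.14744623494139122), np.float64(0.43900226239858015), np.float64(0.14673019975178644), np.float64(0.43574433811212265)]
yaw 0.126401709468061 org [ 0.4897 -0.02  ]
knob [ 0.5348 -0.1516  0.052 ] [ 0.0448 -0.1317]
knobS [ 0.5313 -0.1468  0.052 ] [ 0.0414 -0.1269]
grooveT [ 0.5381 -0.0202  0.022 ] [ 0.0484 -0.0003]
grooveS [ 0.5358 -0.0159  0.022 ] [0.0461 0.0041]
catL [0.5386 0.0016 0.024 ] [0.049  0.0215]
catR [ 0.5398 -0.0426  0.024 ] [ 0.0501 -0.0227]
stopR [ 0.4906 -0.1918  0.042 ] [ 0.0006 -0.1718]
stopL [ 0.4889 -0.1326  0.042 ] [-0.001  -0.1126]
flagfront [ 0.4224 -0.1387  0.046 ] [-0.0676 -0.1185]
pipeL [0.4439 0.1895 0.03  ] [-0.0453  0.2097]
pipeR [0.4481 0.0395 0.03  ] [-0.0414  0.0596]
capT [0.5345 0.1282 0.036 ] [0.0452 0.1481]
boardFL_S [0.5579 0.2204 0.01  ] [0.0688 0.2403]
boardNR_S [ 0.4146 -0.2191  0.01  ] [-0.0755 -0.1989]
boardNL_S [0.4205 0.2138 0.01  ] [-0.0686  0.234 ]
```

```bash
python3 -m handwheel '[[[0,0,0,-0.99],[0,0,0,-0.99],[0,0,0,-0.99],[0,0,0,-0.99],[0,0,0,-0.99],[0,0,0,-0.99],[0,0,0,-0.99],[0,0,0,-0.99],[0,0,0,-0.99],[0,0,0,-0.99],[0,0,0,-0.99],[0,0,0,-0.99],[0,0,0,0]]]' 0 40
```

```text
t: 1.72
tcp_pos: [0.2012, -0.5914, 0.2308]
tool_rot: [0.707, 0.707, 0.0, -0.0]
force: [0.6, -0.5, -0.2]
finger_gap: -0.002
gripper_force: 0.0
```

```bash
python3 -m handwheel '[[[0.91,0.72,0,0],[0.91,0.72,0,0],[0.91,0.72,0,0],[0.91,0.72,0,0],[0.91,0.72,0,0],[0.91,0.72,0,0],[0.91,0.72,0,0],[0.91,0.72,0,0],[0.91,0.72,0,0],[0.91,0.72,0,0],[0.91,0.72,0,0],[0.91,0.72,0,0],[0.91,0.72,0,0],[0.91,0.72,0,0],[0.91,0.72,0,0],[0.91,0.72,0,0],[0,0,0,0],[0,0,0,0]]]'
```

```text
t: 3.98
tcp_pos: [0.4885, -0.2271, 0.2313]
tool_rot: [0.707, 0.708, -0.0, -0.0]
force: [0.5, 0.7, 0.4]
finger_gap: -0.004
gripper_force: 0.0
```

```bash
python3 -m handwheel '[[[0,0.06,0.9,0],[0,0,0.9,0],[0,0,0.9,0],[0,0,0.9,0],[0,0,0.9,0],[0,0,0.9,0],[0,0,0.9,0],[0,0,0.9,0],[0,0,0.6,0],[0,0,0.3,0],[0,0,0,0],[0,0,0,0]]]'
python3 - <<'E'
from station import *
import cv2
for n,r in(("top",(160,230,185,345)),("scene",(140,245,215,335))):
    p,d=snapshot(n);p=p[r[0]:r[1],r[2]:r[3],::-1]
    cv2.imwrite(f"pics/{n}1.png",cv2.resize(p,None,fx=5,fy=5,interpolation=cv2.INTER_CUBIC))
E
```

```text
t: 5.48
tcp_pos: [0.4908, -0.2277, 0.0294]
tool_rot: [0.707, 0.707, 0.0, 0.001]
force: [0.7, -0.5, 0.6]
finger_gap: 0.005
gripper_force: 0.0
```

View pics/scene1.png

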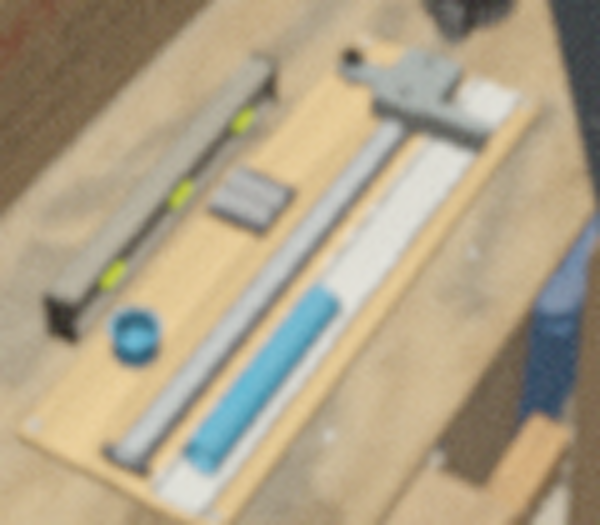

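The gripper is behind the stop and nothing has been disturbed. I'll push the stop to just short of the ridge.

```bash
python3 -m handwheel '[[[0.3,0,0,0],[0.3,0,0,0],[0.2,0,0,0],[0.2,0,0,0],[0.2,0,0,0],[0.25,0,0,0],[0.3,0,0,0],[0.3,0,0,0],[0.3,0,0,0],[0.3,0,0,0],[0.3,0,0,0],[0.3,0,0,0],[0.3,0,0,0],[0.3,0,0,0],[0.3,0,0,0],[0.2,0,0,0],[0.15,0,0,0],[0.1,0,0,0],[0,0,0,0]]]'
python3 - <<'E'
from station import *
import cv2
p,d=snapshot("top");p=p[160:230,185:345,::-1]
cv2.imwrite("pics/top2.png",cv2.resize(p,None,fx=5,fy=5,interpolation=cv2.INTER_CUBIC))
E
```

```text
t: 7.95
tcp_pos: [0.49, -0.1119, 0.0287]
tool_rot: [0.707, 0.707, 0.0, -0.0]
force: [-0.2, -0.4, 0.6]
finger_gap: -0.002
gripper_force: 0.0
```

View pics/top2.png

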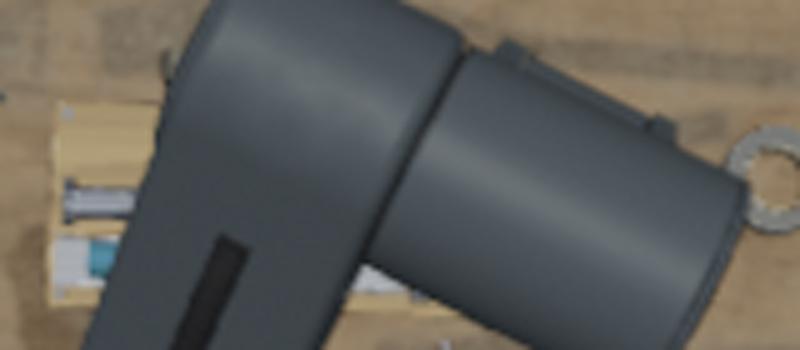

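The arm hides the jig in the top view, so I'll creep up on the ridge by force.

```bash
for i in 1; do python3 -m handwheel '[[[0.1,0,0,0],[0.1,0,0,0],[0.1,0,0,0],[0.1,0,0,0]]]' | grep -E "tcp|force:|t:"; python3 -m handwheel '[[[0.05,0,0,0],[0.05,0,0,0]]]' | grep -E "tcp|force:|t:";  python3 -m handwheel '[[[0.05,0,0,0],[0.05,0,0,0]]]' | grep -E "tcp|force:|t:"; done
python3 - <<'E'
from station import *
import cv2
p,d=snapshot("scene");p=p[140:245,215:335,::-1]
cv2.imwrite("pics/scene3.png",cv2.resize(p,None,fx=5,fy=5,interpolation=cv2.INTER_CUBIC))
E
```

```text
t: 8.5
tcp_pos: [0.49, -0.1022, 0.0287]
tool_rot: [0.707, 0.708, -0.0, -0.0]
force: [-0.5, -1.5, -0.3]
gripper_force: 0.8
t: 8.75
tcp_pos: [0.4901, -0.0997, 0.0288]
tool_rot: [0.707, 0.708, -0.0, -0.0]
force: [-0.6, -1.3, -1.1]
gripper_force: 0.8
t: 9.0
tcp_pos: [0.4902, -0.0973, 0.0288]
tool_rot: [0.707, 0.707, -0.0, -0.0]
force: [-0.3, -1.9, -0.6]
gripper_force: 0.8
```

View pics/scene3.png

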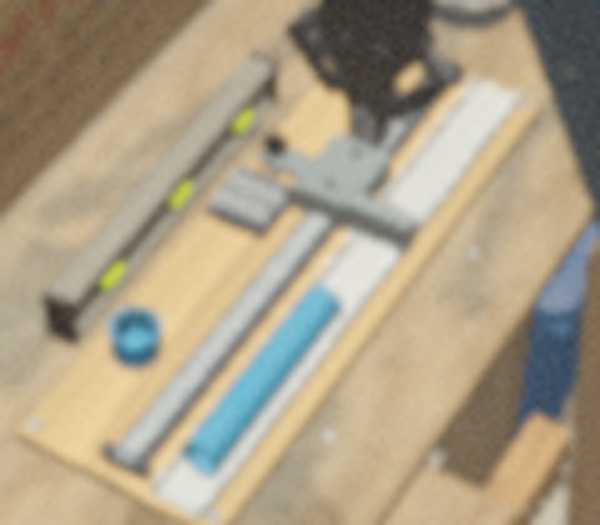

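The push reads about 1.6 N (free sliding). The knob at crop (275,145) is just short of the catch, so I'll keep going in small steps.

```bash
f(){ grep -E "tcp|^force:"; }; python3 -m handwheel '[[[0.05,0,0,0],[0.05,0,0,0]]]' |f;  python3 -m handwheel '[[[0.05,0,0,0],[0.05,0,0,0]]]' |f;  python3 -m handwheel '[[[0.05,0,0,0]]]' |f;  python3 -m handwheel '[[[0.05,0,0,0]]]' |f;python3 -m handwheel '[[[0.05,0,0,0]]]' |f
```

```text
tcp_pos: [0.4902, -0.0948, 0.0288]
force: [0.1, -2.6, 0.0]
tcp_pos: [0.4902, -0.0923, 0.0288]
force: [-0.5, -1.4, -1.1]
tcp_pos: [0.4902, -0.091, 0.0288]
force: [-1.3, -2.1, -0.5]
tcp_pos: [0.4902, -0.0898, 0.0288]
force: [-0.7, -1.3, -0.1]
tcp_pos: [0.4902, -0.0886, 0.0288]
force: [-0.4, -3.8, 0.5]
```

```bash
f(){ grep -E "tcp|^force:"; }; python3 -m handwheel '[[[0.04,0,0,0]]]' |f;  python3 -m handwheel '[[[0.04,0,0,0]]]' |f;  python3 -m handwheel '[[[0.04,0,0,0]]]' |f;  python3 -m handwheel '[[[0.04,0,0,0]]]' |f;python3 -m handwheel '[[[0.04,0,0,0]]]' |f
```

```text
tcp_pos: [0.4903, -0.0882, 0.0289]
force: [-3.0, -6.8, 1.0]
tcp_pos: [0.4903, -0.0878, 0.0289]
force: [-4.0, -9.3, 0.6]
tcp_pos: [0.4903, -0.0872, 0.0289]
force: [-3.7, -9.5, 0.4]
tcp_pos: [0.4903, -0.0864, 0.0289]
force: [-3.9, -9.7, -0.8]
tcp_pos: [0.4903, -0.0855, 0.0289]
force: [-4.1, -11.1, -1.3]
```

```bash
f(){ grep -E "tcp|^force:"; }; python3 -m handwheel '[[[0.04,0,0,0]]]' |f;  python3 -m handwheel '[[[0.04,0,0,0]]]' |f;  python3 -m handwheel '[[[0.03,0,0,0]]]' |f;  python3 -m handwheel '[[[0.03,0,0,0]]]' |f
```

```text
tcp_pos: [0.4903, -0.0846, 0.0289]
force: [-3.7, -11.7, -0.1]
tcp_pos: [0.4903, -0.0835, 0.0289]
force: [-3.9, -9.5, 0.1]
tcp_pos: [0.4903, -0.0823, 0.0289]
force: [-2.8, -7.3, -0.3]
tcp_pos: [0.4902, -0.081, 0.0289]
force: [-2.2, -4.2, 0.5]
```

```bash
f(){ grep -E "tcp|^force:"; }; python3 -m handwheel '[[[0.03,0,0,0]]]' |f;  python3 -m handwheel '[[[0.03,0,0,0]]]' |f;  python3 -m handwheel '[[[0.02,0,0,0]]]' |f; python3 -m handwheel '[[[0,0,0,0],[0,0,0,0]]]' |f
```

```text
tcp_pos: [0.4902, -0.0796, 0.0288]
force: [-1.1, -3.9, 0.1]
tcp_pos: [0.4902, -0.0783, 0.0288]
force: [0.8, -0.5, -0.4]
tcp_pos: [0.4904, -0.0776, 0.0288]
force: [-0.4, 0.5, 0.5]
tcp_pos: [0.4903, -0.0779, 0.0288]
force: [-0.5, -0.1, -0.4]
```

The force dropped to zero, so the plunger has jumped. Backing off, lifting, and moving over beyond the pipe's left end.

```bash
python3 -m handwheel '[[[-0.3,0,0,0],[-0.5,0,0,0],[-0.5,0,0,0],[0,0,-0.8,0],[0,0,-0.8,0],[0,0,-0.8,0],[0,0,-0.8,0],[0,0,-0.8,0],[0,0,-0.8,0],[0,0,0,0]]]' >/dev/null; python3 -m handwheel '[[[0.9,-0.12,0,0],[0.9,-0.12,0,0],[0.9,-0.12,0,0],[0.9,-0.12,0,0],[0.9,-0.12,0,0],[0.9,-0.12,0,0],[0.9,-0.12,0,0],[0.9,-0.12,0,0],[0.9,-0.12,0,0],[0.9,-0.12,0,0],[0.9,-0.12,0,0],[0.9,-0.12,0,0],[0.9,-0.12,0,0],[0.9,-0.12,0,0],[0.85,0,0,0],[0,0,0,0],[0,0,0,0]]]'
python3 - <<'E'
from station import *
import cv2
for n,r in(("top",(160,230,185,345)),("scene",(140,245,215,335))):
    p,d=snapshot(n);p=p[r[0]:r[1],r[2]:r[3],::-1]
    cv2.imwrite(f"pics/{n}4.png",cv2.resize(p,None,fx=5,fy=5,interpolation=cv2.INTER_CUBIC))
a=cv2.imread("pics/top4.png");b=cv2.imread("pics/scene4.png")[:,:]
import numpy as np
b=cv2.resize(b,(286,250));c=np.zeros((600,800,3),np.uint8);c[:350]=a;c[350:,:286]=b;cv2.imwrite("pics/both4.png",c)
E
```

```text
t: 15.05
tcp_pos: [0.4475, 0.2249, 0.1481]
tool_rot: [0.707, 0.707, -0.001, -0.0]
force: [0.0, 0.3, -0.7]
finger_gap: 0.001
gripper_force: 0.0
```

View pics/both4.png

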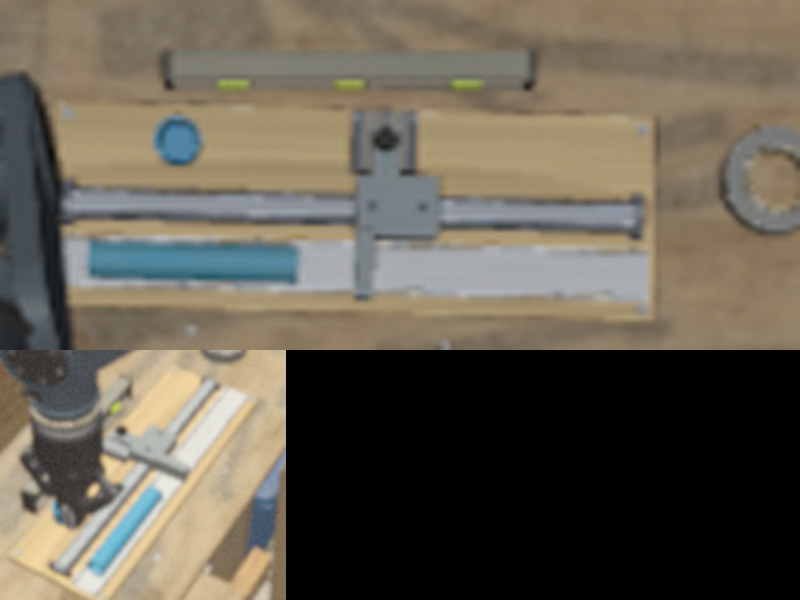

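The knob sits over the groove: crop x 386 against 384, and parallax explains the 1–2 px. So the stop is clicked in. The pipe hasn't moved. Now lowering beside the pipe's end.

```bash
f(){ grep -E "tcp|^force:"; }; python3 -m handwheel '[[[0,0,0.9,0],[0,0,0.9,0],[0,0,0.9,0],[0,0,0.9,0],[0,0,0.8,0],[0,0,0.5,0],[0,0,0,0],[0,0,0,0]]]'|f; python3 -m handwheel '[[[-0.2,0,0,0],[-0.2,0,0,0],[-0.2,0,0,0],[-0.15,0,0,0],[-0.1,0,0,0],[-0.1,0,0,0],[-0.1,0,0,0],[-0.1,0,0,0]]]'|f; python3 -m handwheel '[[[-0.12,0,0,0],[-0.12,0,0,0],[-0.12,0,0,0],[-0.12,0,0,0],[-0.12,0,0,0],[-0.12,0,0,0]]]'|f
```

```text
tcp_pos: [0.4483, 0.2255, 0.0268]
force: [-0.2, -0.0, -0.2]
tcp_pos: [0.4479, 0.1968, 0.0263]
force: [0.1, -0.1, -1.2]
tcp_pos: [0.448, 0.1786, 0.0263]
force: [-0.3, -0.1, -0.8]
```

```bash
f(){ grep -E "tcp|^force:"; }; python3 -m handwheel '[[[-0.1,0,0,0],[-0.1,0,0,0],[-0.1,0,0,0],[-0.1,0,0,0],[0,0,0,0]]]'|f
python3 - <<'E'
from station import *
import cv2,numpy as np
c=np.zeros((525,800,3),np.uint8)
p,d=snapshot("scene");cv2.imwrite("pics/scene5.png",cv2.resize(p[140:245,215:335,::-1],None,fx=5,fy=5,interpolation=cv2.INTER_CUBIC))
E
```

```text
tcp_pos: [0.4479, 0.1686, 0.0263]
force: [0.8, 0.1, -0.2]
```

View pics/scene5.png

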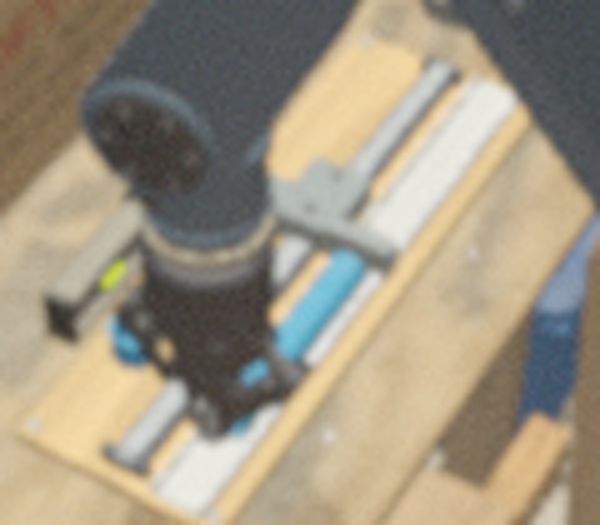

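The pipe's right end is near crop (360,258), close to the flag. There is also some blue at (240,428) beyond the fingers, so I'll check the numbers.

Run:
```python
from h import *
for n,z,q in [("pipe R end top",.039,(345,253)),("pipe R orig",.039,(320,290)),("blue low",.026,(240,430)),("pipeL orig low",.026,(203,468)),("capL",.03,(130,340))]:
    print(n,S(*q,z).round(4))
c=camera_params("scene");E=np.linalg.inv(c["extrinsics"]);K=c["mtx"]
for P in [(.448,.1686,.026),(.448,.1576,.026),(.448,.180,.026),(.448,.1576,.039),(.462,.1576,.026),(.434,.1576,.026)]:
    q=E[:3,:3]@P+E[:3,3];u=K[0,0]*q[0]/-q[2]+K[0,2];v=-K[1,1]*q[1]/-q[2]+K[1,2];print(P,round((u-215)*5+2),round((v-140)*5+2))
```

```text
pipe R end top [0.4486 0.0069 0.039 ]
pipe R orig [0.4463 0.0432 0.039 ]
blue low [0.436  0.1571 0.026 ]
pipeL orig low [0.4398 0.193  0.026 ]
capL [0.5316 0.1356 0.03  ]
(0.448, 0.1686, 0.026) 213 435
(0.448, 0.1576, 0.026) 223 422
(0.448, 0.18, 0.026) 203 447
(0.448, 0.1576, 0.039) 223 409
(0.462, 0.1576, 0.026) 204 413
(0.434, 0.1576, 0.026) 242 432
```

That checks out: the pipe's end rests on the finger, at y=0.157 by both readings. The gap to the stop is about 6–7 mm, so I'll close it gently.

```bash
f(){ grep -E "tcp|^force:"; }; python3 -m handwheel '[[[-0.04,0,0,0],[-0.04,0,0,0],[-0.04,0,0,0],[-0.04,0,0,0]]]'|f; python3 -m handwheel '[[[-0.03,0,0,0]]]'|f; python3 -m handwheel '[[[-0.03,0,0,0]]]'|f; python3 -m handwheel '[[[-0.02,0,0,0]]]'|f;python3 -m handwheel '[[[-0.02,0,0,0]]]'|f
```

```text
tcp_pos: [0.448, 0.1648, 0.0263]
force: [-0.4, -0.5, -0.4]
tcp_pos: [0.448, 0.164, 0.0263]
force: [0.3, 0.9, -0.6]
tcp_pos: [0.448, 0.1633, 0.0263]
force: [-0.4, 0.4, 0.1]
tcp_pos: [0.4479, 0.1628, 0.0263]
force: [-0.5, 0.2, 0.1]
tcp_pos: [0.448, 0.1623, 0.0263]
force: [-0.6, -0.6, -0.4]
```

```bash
f(){ grep -E "tcp|^force:"; }; g(){ python3 -c "
from station import sense
print('  ',sense()['tau'].round(2)[[0]])"; }; python3 -m handwheel '[[[-0.02,0,0,0]]]'|f; g; python3 -m handwheel '[[[-0.02,0,0,0]]]'|f;g; python3 -m handwheel '[[[-0.02,0,0,0]]]'|f;g;python3 -m handwheel '[[[-0.02,0,0,0]]]'|f;g
```

```text
tcp_pos: [0.448, 0.1618, 0.0263]
force: [1.0, 0.2, 0.1]
   [-0.26]
tcp_pos: [0.4479, 0.1613, 0.0263]
force: [0.6, 1.3, 0.1]
   [-0.27]
tcp_pos: [0.448, 0.161, 0.0263]
force: [0.5, 3.5, 0.5]
   [-1.47]
tcp_pos: [0.448, 0.1608, 0.0263]
force: [-0.6, 5.0, -0.1]
   [-2.45]
```

The pipe touched at TCP y≈0.161, as predicted, with 5 N (below the 8 N that would unseat the stop). Backing off gently and checking.

```bash
python3 -m handwheel '[[[0.02,0,0,0],[0.03,0,0,0],[0.05,0,0,0],[0.2,0,0,0],[0.4,0,0,0],[0.6,0,0,0],[0.6,0,0,0],[0,0,-0.8,0],[0,0,-0.8,0],[0,0,-0.8,0],[0,0,-0.8,0],[0,0,-0.8,0],[0.8,0,-0.8,0],[0.8,0,0,0],[0.8,0,0,0],[0.8,0,0,0],[0,0,0,0],[0,0,0,0]]]'
python3 - <<'E'
from station import *
import cv2,numpy as np
c=np.zeros((600,800,3),np.uint8)
p,d=snapshot("top");c[:350]=cv2.resize(p[160:230,185:345,::-1],None,fx=5,fy=5,interpolation=cv2.INTER_CUBIC)
p,d=snapshot("scene");c[350:,:286]=cv2.resize(p[140:245,215:335,::-1],(286,250),interpolation=cv2.INTER_CUBIC)
p,d=snapshot("top");c[350:,290:]=cv2.resize(p[190:221,228:291,::-1],(510,250),interpolation=cv2.INTER_CUBIC)
cv2.imwrite("pics/both6.png",c)
E
```

```text
t: 22.32
tcp_pos: [0.4474, 0.2877, 0.1461]
tool_rot: [0.707, 0.708, -0.0, -0.0]
force: [-1.1, 0.3, 0.9]
finger_gap: -0.001
gripper_force: 0.0
```

View pics/both6.png

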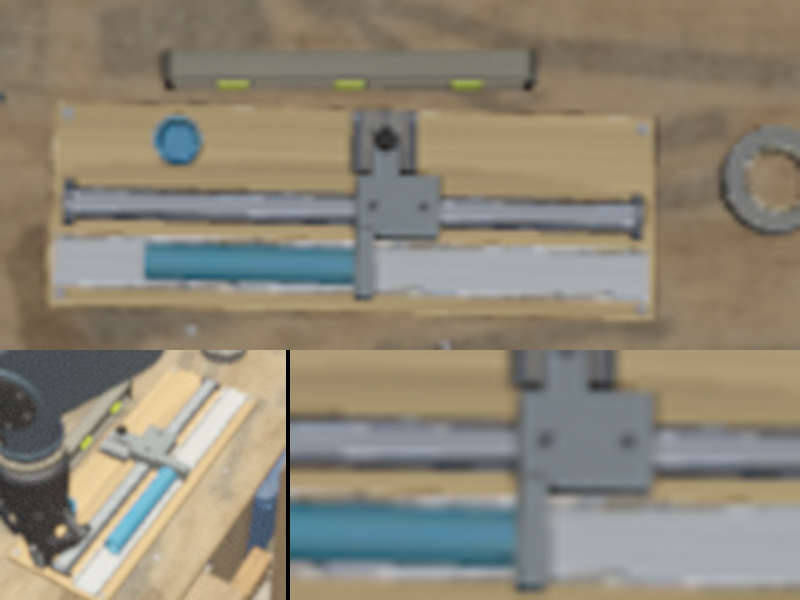

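The pipe's end meets the flag with no visible gap (crop x≈356). The knob is still over the groove (386,138), and the other things are where they were.

```bash
python3 -c "
from station import sign_off
print(sign_off())"
```

```text
the job is handed in; nothing more can be done
None
```

I handed the job in at about 22 s: the stop is clicked into the groove, the pipe's end is against it, and the last pictures show the nearby things undisturbed.

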